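# Clear the bench vice and clamp the next blank

### The arm

A 7-joint arm with a two-finger parallel gripper is mounted at the origin on the work surface. World frame = base frame: x ahead of the robot, y to its left, z up, the work surface at z = 0. Lengths are in m, angles in rad, forces in N, time in s.
With the tool pointing down it reaches from about 0.425 to 0.925 m from the base axis. Payload 6.8 kg.
Tool frame: the origin (TCP) lies at the very end of the fingers, on their centre line; the grasp point (between the pads) lies 19 mm behind it (ctrl.grasp_offset is the distance from the TCP to the grasp point, in m); z points along the fingers, y is the direction in which the jaws open and shut (so a half turn about z gives the same grasp; the last joint's range is limited). The gripper opens to 88 mm and grips with 3 to 60 N. Pads are 20 mm wide; open, the fingers measure 115 mm over their backs; the gripper's body (75 mm by 178 mm) begins 61 mm behind the grasp point.
Start: joints at [-1.275, 0.477, 0.022, 1.555, -0.011, 1.109, -0.083], TCP at [0.265, 0.621, 0.223] pointing down, gripper open.
Joint ranges: [-2.96, 2.96], [-0.34, 2.1], [-1.41, 1.46], [0.24, 2.44], [-1.37, 4.51], [0.17, 1.92], [-2.96, 2.96]. Speed limits (rad/s): [2.39, 2.39, 3.14, 3.14, 3.14, 3.14, 3.14].

### API

Orientations are given as a unit quaternion [x, y, z, w].
In Python, from workcell import ctrl gives the robot as it stands.
- The arm moves only by the tool servo_tool, never from a script. Its argument "commands" is text: rows parted by semicolons, each of 5 numbers parted by spaces: the finger opening in cm, from 0 to 8.78, then the shift along the tool's x, y, z in cm, then the turn about the tool's z in rad. In form: fingers dx dy dz turn; .... A call has 1 to 12 rows; each row shifts and turns the commanded pose from where the row before left it, along the tool's axes as they then stand; what a row does not reach is not made up. A row lasts 1/12 s, in which the tool goes at most 41.7 mm and 7.16 degrees, less where a joint would pass 70% of its speed; a pose out of reach is approached as far as the arm can. A call is refused whole if a number of a shift passes 4.17 or a number of a turn 0.125, either way. A call with a gripper value outside its range is refused whole. The fingers move at their own pace and stop on an object; "grip_force" is the grip in N (left out, the last holds). Time passes only in rows, so rows that do not move let the fingers close. It gives the time, the measured TCP pose, the force and the opening at its end, in the units of the state.
- ctrl.get_obs(): the state, without advancing time (a new reading comes with each control period).
- ctrl.snapshot(name): name is "side" or "top" or "wrist"; returns a dict with "frame" (420x560x3 uint8, red, green, blue), "K" (3x3 intrinsics, pixels), "R" (3x3) and "t" (3): a world point X has camera coordinates R X + t. Camera axes: x right, y down, z forward; pixel columns grow to the right and rows downward; lengths in m; the calibration is good to about 2 mm. A picture is of the moment at which its call begins. There is no depth.
- ctrl.hand_in(): hands the job in, once; it reports no verdict.
The state is a dict: "time": time; "qpos": joint angles; "joint_velocities": joint speeds; "effort": joint torques, N m; "position": TCP position; "ee_rot": TCP orientation; "contact_force": force on the tool from outside, world axes, zero at the start; "wrist_torque": the same for the moment, N m; "finger_gap": finger opening in m.
Only numpy, scipy, OpenCV 4.12 (cv2) and the standard library are available. Lean on these libraries where they do the work, as an engineer would, in place of code of your own. Each camera call takes 0.05 s, during which the arm holds its last target. There are 200 camera calls.

### The job

Lift the stepped offcut out of the bench vice and throw it in the scrap box. Then take the plain rectangular blank out of the rack, set it down gently (never drop it) on the vice's bed midway along the jaws, upright as it stood and with its long sides facing the jaws, and push the loose jaw home until the blank is snug between the jaws. Leave the round dowel piece, the glass jar and the try square where they are.

Things in the scene. Friction and masses are not known exactly. Their poses are not given: they have to be found in the camera images.
- vice: Low quick-action bench vice, fixed, grey with wood-faced jaws. Origin at bench height below the inner face of the fixed jaw, midway along the jaws; x runs from the fixed jaw across the throat to the sliding jaw, y along the jaws, z up. Fixed jaw: x = -38 to 0, 120 long, top at z = 72. Bed x = -40 to 155, y = -60 to 60; a stop bar crosses its end at x = 143 to 155, up to z = 32.
- vice_bed (a point): Point on the flat bed's top, 20 above the bench, at the foot of the fixed jaw's inner face, mid-width; axes as the vice's. The throat above the bed is open at the top and at both y ends. The jaw tops stand 12 above the blank's top and too close for a finger between jaw and blank: in the throat it can be held only by its two ends.
- jaw (a joint): Gap between the jaws' inner faces in m (0 shut, 0.055 fully open; starts at 0.046 to 0.053). The sliding jaw is 26 thick in x, 120 long, top 72 above the bench; it slides along the vice's x with about 4 N of friction and stays where it is left (no screw). Push its outer face towards the fixed jaw to close.
- jaw_back (a point): Middle of the sliding jaw's flat outer face (120 x 50), 48 above the bench; axes as the vice's: x points away from the fixed jaw.
- offcut: Scrap of plain wood left standing loose in the vice's throat, the obstacle: 24 (x, across the jaws) x 50 (y, along the jaws) x 32 high, with a 22 long step on top at its +y end reaching 44 high. Origin: centre of its underside; z up.
- scrapbox: Open plywood box, fixed, outside 150 (x) x 140 (y) x 80 high, walls and floor 6 thick, a few thin chips on its floor. Origin: centre of its underside.
- rack: Plywood rack, fixed, two bays in a row along its x: base 168 x 40 x 10 high, three cross walls 8 thick, 40 wide, top 62 above the bench, at x = -80, 0, 80. Bays 72 long, centred at x = 40 and -40, open along both long sides (y): a piece can be taken by its sides, its ends are hidden by the walls. Origin: centre of its underside.
- blank: The workpiece: plain rectangular wooden block, 64 (x) x 32 (y) x 40 high, about 75 g. Origin: centre of its underside; z up. It stands in one of the rack's two bays, its length along the rack, on the base 10 above the bench.
- dowel: Round wooden dowel piece standing in the rack's other bay, 32 across, 40 high; leave it. Origin: centre of its underside.
- mat: Thin black rubber mat, 110 x 110 x 3 thick, fixed and bare: a clear place to set the blank down and take it again another way. Origin: centre of its underside.
- square: Bystander to leave alone: try square lying flat: dark wooden stock 100 long, 18 wide and 16 high (origin under its middle), steel blade 120 long.
- jar: Bystander to leave alone: glass jar with steel lid, 60 across, 50 tall.
Things that resemble listed ones, but are neither listed nor needed, are in the scene too. What is shaped like the blank but blue or green is not meant.

How it is judged:
By the outcome, as a careful person would: the job done as asked, in the order asked, and still so for the second after the job is handed in, with the robot touching nothing.
It also fails if it takes over 72 s, if anything falls off the work surface, if the arm or the gripper's body presses on something with over 40 N, if the wrist force passes 120 N, or if a joint passes its speed limit or range.

## Working session

There is one attempt and no reset: what is moved stays moved. The work goes in short steps, Python scripts to look and compute and a tool call to move; the robot and the scene stay as the last step left them, time stands still between calls to the robot, and variables do not carry over. Pictures are saved under pics/ and viewed, about 8 in all and at most 12, crops included, and the job is handed in when it is done.

Besides the shell and the picture viewer there is one more tool, called after ">>>" by a JSON object that holds its "fn" and its "kwargs". servo_tool: Moves the arm, as the interface text tells. Its arguments: {"type":"object","properties":{"commands":{"type":"string"},"grip_force":{"type":"number"}},"required":["commands"]}

```bash
ls; mkdir -p pics; python3 - <<'E'
from workcell import ctrl
import cv2,numpy as np
o=ctrl.get_obs()
for k in o: print(k,np.round(o[k],3))
print(ctrl.grasp_offset)
for n in("top","side"):
    s=ctrl.snapshot(n); cv2.imwrite(f"pics/{n}0.png",s["frame"][:,:,::-1])
    np.savez(f"pics/{n}0.npz",**s); print(n,s["K"].round(1).tolist(),s["R"].round(3).tolist(),s["t"].round(3).tolist())
E
```

```text
pics
time 0.0
qpos [-1.275  0.478  0.022  1.556 -0.012  1.109 -0.083]
joint_velocities [-0.    -0.002 -0.002 -0.002 -0.001  0.001 -0.   ]
effort [ 0.0000e+00 -5.8287e+01  1.5350e+00 -2.7260e+01 -5.4000e-02  1.7000e-02
  0.0000e+00]
position [0.265 0.62  0.222]
ee_rot [ 0.201  0.98  -0.001 -0.   ]
contact_force [ 0.038 -0.617  0.137]
wrist_torque [-0.004  0.02   0.023]
finger_gap 0.088
0.0187
top [[399.0, 0.0, 280.1], [0.0, 399.0, 206.8], [0.0, 0.0, 1.0]] [[-0.011, -1.0, -0.001], [-0.982, 0.011, -0.189], [0.189, -0.001, -0.982]] [0.06, 0.548, 0.924]
side [[455.3, 0.0, 280.1], [0.0, 455.3, 206.7], [0.0, 0.0, 1.0]] [[0.932, -0.362, -0.016], [-0.283, -0.699, -0.657], [0.227, 0.617, -0.754]] [-0.496, 0.243, 1.131]
```

View pics/top0.png

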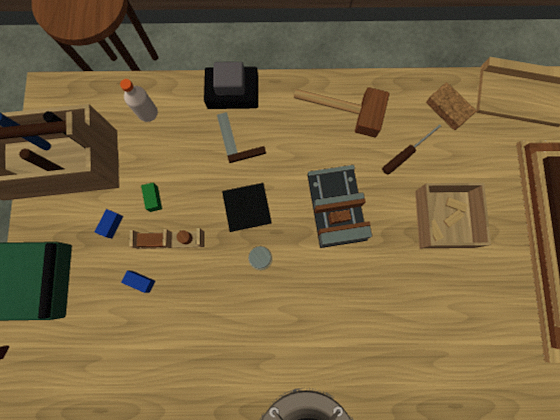

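View pics/side0.png

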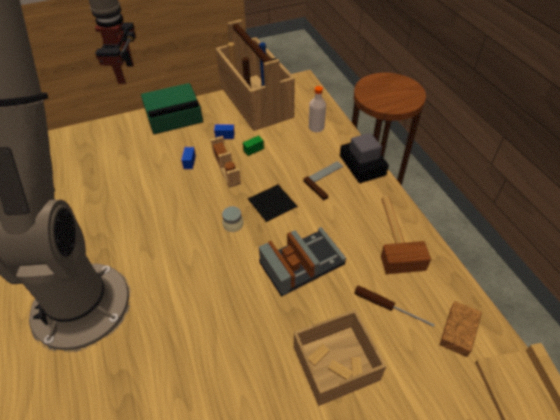

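Top: vice around (340,205), fixed jaw near the robot. Offcut is at (340,215), scrap box at (451,217), rack at (167,239) with the blank in its left bay (150,239) and the dowel at (184,237), mat at (246,207). Zooming in for corners.

```bash
cat > h.py <<'E'
import numpy as np,cv2
from workcell import ctrl
def cast(s,u,v,z):
    K,R,t=s["K"],s["R"],s["t"]
    d=R.T@np.linalg.inv(K)@np.array([u,v,1.]); c=-R.T@t
    return (c+d*(z-c[2])/d[2])
def proj(s,X):
    p=s["K"]@(s["R"]@np.asarray(X,float)+s["t"]); return p[:2]/p[2]
E
python3 - <<'E'
import cv2,numpy as np
from h import *
t=cv2.imread("pics/top0.png");s=cv2.imread("pics/side0.png")
def c(im,x,y,w,h): return cv2.resize(im[y:y+h,x:x+w],(400,300),interpolation=cv2.INTER_CUBIC)
a=np.vstack([np.hstack([c(t,290,150,100,75),c(t,290,185,100,75)]),np.hstack([c(t,120,205,100,75),c(s,245,220,110,82.5.__int__())])])
cv2.imwrite("pics/z0.png",a)
S=np.load("pics/top0.npz")
for n,p,z in(("box",(451,217),.08),("mat",(246,207),.003),("blank",(150,239),.05),("dowel",(184,237),.05),("jar",(260,257),.05)): print(n,cast(S,*p,z).round(3))
E
```

```text
box [ 0.514 -0.349  0.08 ]
mat [0.559 0.142 0.003]
blank [0.473 0.369 0.05 ]
dowel [0.477 0.287 0.05 ]
jar [0.427 0.104 0.05 ]
```

View pics/z0.png

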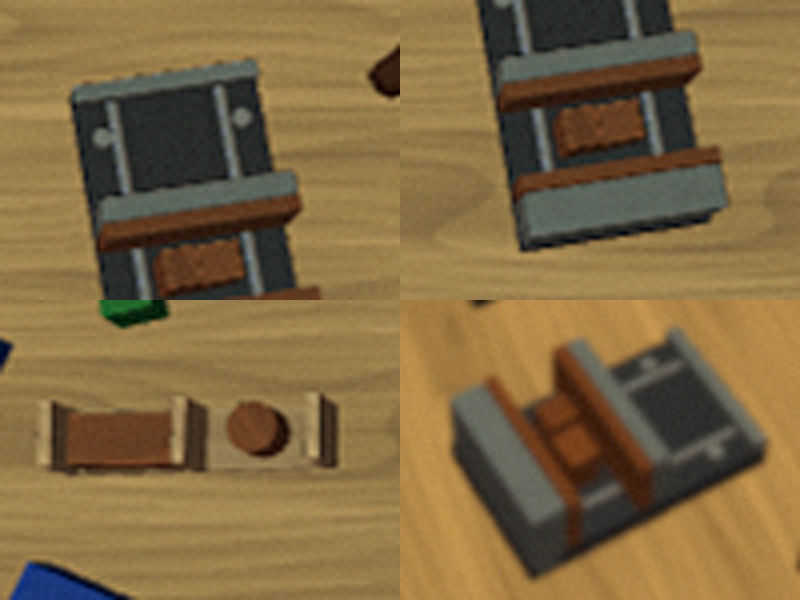

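Zoom: fixed jaw inner top edge runs (319,231)–(370,222.5) in the top view and sliding jaw back edge (315,200)–(364,193). The step is at the vice's +y end (image left). The rack's blank is at left and the dowel at right.

```bash
cat >> h.py <<'E'
def plan(pos,yaw_ty,o=None,p0=None,y0=None):
    """shift (cm, tool axes now) and turn (rad) from pose to target pos; yaw_ty=world angle of tool y, mod pi"""
    from scipy.spatial.transform import Rotation as Ro
    o=o or ctrl.get_obs(); R=Ro.from_quat(o["ee_rot"]).as_matrix()
    a=np.arctan2(R[1,1],R[0,1]); th=(a-yaw_ty+np.pi/2)%np.pi-np.pi/2
    d=np.asarray(pos)-(o["position"] if p0 is None else p0)
    ex,ey=R[:,0],R[:,1]; b=a-th
    ny=np.array([np.cos(b),np.sin(b),0]); nx=np.array([-np.sin(b),np.cos(b),0])  # after turn (z down)
    print("now tool",np.round([100*d@ex,100*d@ey,-100*d[2]],2),"turn",round(th,3),"| after turn",np.round([100*d@nx,100*d@ny,-100*d[2]],2),"ex",ex.round(3),"ey",ey.round(3),"nx",nx.round(3))
E
python3 - <<'E'
from h import *
S=np.load("pics/top0.npz")
q=lambda x,y:(290+x/4,185+y/4)
for n,a,b,z in(("fixin",(117,183),(319,150),.072),("slback",(100,60),(295,33),.072),("stop",(74,-42),(257,-76),.032),("fixout",(124,238),(326,208),.072),("step",(157,114),(200,105),.064)):
    A=cast(S,*q(*a),z);B=cast(S,*q(*b),z);m=(A+B)/2;d=A-B
    print(n,A.round(4),B.round(4),"mid",m.round(4),"yaw y",np.degrees(np.arctan2(d[1],d[0])).round(1),np.linalg.norm(d).round(4))
r=lambda x,y:(120+x/4,205+y/4)
for n,a,z in(("w1",(45,403-300),.062),("w1b",(43,466-300),.062),("w2",(180,398-300),.062),("w2b",(180,462-300),.062),("w3",(314,394-300),.062),("w3b",(314,458-300),.062),("bl1",(67,412-300),.05),("bl2",(170,410-300),.05),("bl3",(170,465-300),.05),("bl4",(67,467-300),.05),("dow",(257,428-300),.05)):
    print(n,cast(S,*r(*a),z).round(4))
for p in((417,185),(484,185),(487,247),(419,247)): print("box",cast(S,*p,.08).round(3))
for p in((223,190),(263,183),(271,223),(230,231)): print("mat",cast(S,*p,.003).round(3))
plan([.5,-.08,.25],np.pi/2)
E
```

```text
fixin [ 0.4862 -0.0379  0.072 ] [ 0.5046 -0.1586  0.072 ] mid [ 0.4954 -0.0982  0.072 ] yaw y 98.7 0.122
slback [ 0.5607 -0.0299  0.072 ] [ 0.576  -0.1479  0.072 ] mid [ 0.5684 -0.0889  0.072 ] yaw y 97.4 0.119
stop [ 0.6353 -0.0189  0.032 ] [ 0.6564 -0.136   0.032 ] mid [ 0.6459 -0.0774  0.032 ] yaw y 100.2 0.119
fixout [ 0.4536 -0.0411  0.072 ] [ 0.47   -0.1608  0.072 ] mid [ 0.4618 -0.101   0.072 ] yaw y 97.8 0.1209
step [ 0.5288 -0.064   0.064 ] [ 0.534  -0.0901  0.064 ] mid [ 0.5314 -0.0771  0.064 ] yaw y 101.3 0.0266
w1 [0.4924 0.4112 0.062 ]
w1b [0.4547 0.4101 0.062 ]
w2 [0.4946 0.3305 0.062 ]
w2b [0.4562 0.3288 0.062 ]
w3 [0.4961 0.2503 0.062 ]
w3b [0.4577 0.2492 0.062 ]
bl1 [0.4884 0.402  0.05  ]
bl2 [0.4889 0.3397 0.05  ]
bl3 [0.4556 0.3382 0.05  ]
bl4 [0.4551 0.4001 0.05  ]
dow [0.4774 0.2866 0.05  ]
box [ 0.593 -0.275  0.08 ]
box [ 0.591 -0.436  0.08 ]
box [ 0.443 -0.427  0.08 ]
box [ 0.444 -0.268  0.08 ]
mat [0.604 0.202 0.003]
mat [0.622 0.098 0.003]
mat [0.516 0.078 0.003]
mat [0.497 0.182 0.003]
now tool [-49.12 -55.17  -2.82] turn -0.404 | after turn [-23.5  -70.02  -2.82] ex [-0.92   0.393 -0.   ] ey [ 0.393  0.92  -0.002] nx [-1.  0.  0.]
```

>>> {"fn": "servo_tool", "kwargs": {"commands": "8.7 0 0 -0.4 -0.11; 8.7 0 0 -0.4 -0.11; 8.7 0 0 -0.4 -0.11; 8.7 0 0 -0.4 -0.11; 8.7 0 0 -0.4 -0.11; 8.7 -0.8 -4.1 0 0; 8.7 -0.8 -4.1 0 0; 8.7 -0.8 -4.1 0 0; 8.7 -0.8 -4.1 0 0; 8.7 -0.8 -4.1 0 0; 8.7 -0.8 -4.1 0 0; 8.7 -0.8 -4.1 0 0", "grip_force": 20}}

```text
time: 1.1
position: [0.3623, 0.3434, 0.2424]
ee_rot: [-0.073, 0.997, -0.0, -0.0]
contact_force: [0.7, 0.4, 0.2]
finger_gap: 0.0869
```

>>> {"fn": "servo_tool", "kwargs": {"commands": "8.7 -0.8 -4.1 0 0; 8.7 -0.8 -4.1 0 0; 8.7 -0.8 -4.1 0 0; 8.7 -0.8 -4.1 0 0; 8.7 -0.8 -4.1 0 0; 8.7 -0.8 -4.1 0 0; 8.7 -0.8 -4.1 0 0; 8.7 -0.8 -4.1 0 0; 8.7 -0.8 -4.1 0 0; 8.7 -0.8 -4.1 0 0; 8.7 -0.8 -4.1 0 0; 8.7 0 0 0 0"}}

```text
time: 2.1
position: [0.5155, -0.0954, 0.2429]
ee_rot: [-0.068, 0.998, -0.002, 0.001]
contact_force: [0.2, 0.6, 0.4]
finger_gap: 0.0868
```

```bash
python3 - <<'E'
from h import *
s=ctrl.snapshot("wrist");np.savez("pics/w1.npz",**s);cv2.imwrite("pics/w1.png",s["frame"][:,:,::-1])
print(proj(s,[.4955,-.098,.072]),ctrl.get_obs()["time"],np.round(ctrl.get_obs()["qpos"],2))
plan([.52,-.09,.2],np.radians(98.5))
E
```

```text
[280.46381834 177.0250752 ] 2.15 [-0.26  0.21  0.37  1.91 -0.08  1.03  1.85]
now tool [-0.55  0.06  4.25] turn -0.01 | after turn [-0.55  0.05  4.25] ex [-0.99  -0.138  0.   ] ey [-0.138  0.99  -0.002] nx [-0.989 -0.148  0.   ]
```

View pics/w1.png

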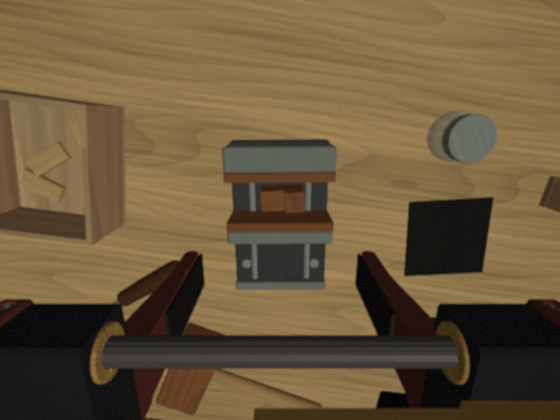

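Wrist view: vice centred at (280,215) and aligned with the image; offcut at (261–305, 189–213), with the step at right (+y). Refine by brightness profiles.

```bash
python3 - <<'E'
from h import *
s=np.load("pics/w1.npz");f=s["frame"].astype(int)
print("cam",(-s["R"].T@s["t"]).round(3)); print(s["K"][0,0])
rg=f[:,:,0]-f[:,:,2]
print("row198",[(u,rg[194:204,u].mean().round().astype(int).item()) for u in range(252,314)])
for c in(272,296,): print("col",c,[(v,int(rg[v,c-4:c+4].mean()),int(f[v,c-4:c+4].sum(1).mean()/1)//3 if 0 else int(f[v,c-4:c+4].mean())) for v in range(136,250)])
for r in(177,220,236,150): print("row",r,[(u,int(rg[r-1:r+2,u].mean()),int(f[r-1:r+2,u].mean())) for u in list(range(218,234))+list(range(326,342))])
E
```

```text
cam [ 0.433 -0.106  0.404]
315.4196702839804
row198 [(252, 5), (253, -1), (254, -4), (255, -2), (256, 1), (257, 0), (258, -1), (259, 6), (260, 32), (261, 59), (262, 66), (263, 67), (264, 66), (265, 66), (266, 65), (267, 66), (268, 66), (269, 66), (270, 66), (271, 66), (272, 65), (273, 66), (274, 66), (275, 65), (276, 65), (277, 66), (278, 64), (279, 65), (280, 65), (281, 65), (282, 65), (283, 63), (284, 60), (285, 61), (286, 63), (287, 64), (288, 63), (289, 62), (290, 61), (291, 59), (292, 59), (293, 59), (294, 59), (295, 58), (296, 59), (297, 59), (298, 61), (299, 61), (300, 62), (301, 63), (302, 64), (303, 56), (304, 32), (305, 15), (306, 13), (307, 10), (308, 2), (309, -4), (310, -1), (311, 1), (312, 0), (313, 0)]
col 272 [(136, 69, 116), (137, 70, 116), (138, 66, 110), (139, 54, 89), (140, 27, 56), (141, 3, 41), (142, 2, 46), (143, 4, 47), (144, 5, 46), (145, 5, 49), (146, 8, 62), (147, 7, 79), (148, 6, 89), (149, 5, 93), (150, 3, 95), (151, 3, 94), (152, 3, 94), (153, 4, 94), (154, 3, 93), (155, 4, 94), (156, 4, 94), (157, 4, 94), (158, 4, 93), (159, 3, 94), (160, 3, 93), (161, 
[... 4254 characters left out ...]
, 95), (328, 4, 95), (329, 3, 96), (330, 3, 95), (331, 11, 97), (332, 35, 104), (333, 64, 117), (334, 73, 121), (335, 73, 123), (336, 73, 121), (337, 73, 123), (338, 73, 122), (339, 74, 123), (340, 73, 122), (341, 72, 124)]
row 150 [(218, 65, 108), (219, 65, 108), (220, 65, 109), (221, 57, 99), (222, 32, 82), (223, 9, 80), (224, 3, 87), (225, 4, 93), (226, 4, 93), (227, 4, 93), (228, 6, 92), (229, 4, 93), (230, 5, 93), (231, 4, 91), (232, 4, 93), (233, 4, 92), (326, 3, 95), (327, 4, 95), (328, 3, 95), (329, 4, 95), (330, 4, 95), (331, 4, 94), (332, 4, 95), (333, 3, 95), (334, 2, 95), (335, 8, 94), (336, 33, 101), (337, 60, 110), (338, 68, 113), (339, 67, 114), (340, 68, 114), (341, 68, 114)]
```

```bash
python3 - <<'E'
from h import *
s=np.load("pics/w1.npz");C=lambda u,v,z:cast(s,u,v,z)
for n,a,b,z in(("fixin",(223.3,182.4),(335.2,182.2),.072),("fixout",(222,146.5),(336,146.3),.072),("slin",(227.7,222.9),(331.8,222.7),.072),("slout",(227.5,243.6),(332,243.3),.072),("offlow",(260.3,200.7),(283.5,200.7),.052),("step",(303.7,202.3),(284,202.3),.064)):
    A=C(*a,z);B=C(*b,z);d=B-A; print(n,A.round(4),B.round(4),((A+B)/2).round(4),np.degrees(np.arctan2(d[1],d[0])).round(1),np.linalg.norm(d).round(4))
E
```

```text
fixin [ 0.5097 -0.1579  0.072 ] [ 0.493  -0.0393  0.072 ] [ 0.5013 -0.0986  0.072 ] 98.0 0.1198
fixout [ 0.4722 -0.1624  0.072 ] [ 0.4558 -0.0456  0.072 ] [ 0.464 -0.104  0.072] 98.0 0.1179
slin [ 0.5548 -0.1492  0.072 ] [ 0.5385 -0.0343  0.072 ] [ 0.5467 -0.0917  0.072 ] 98.1 0.116
slout [ 0.5797 -0.1472  0.072 ] [ 0.5628 -0.0295  0.072 ] [ 0.5713 -0.0883  0.072 ] 98.2 0.1189
offlow [ 0.5298 -0.1168  0.052 ] [ 0.5261 -0.0902  0.052 ] [ 0.528  -0.1035  0.052 ] 97.9 0.0268
step [ 0.5217 -0.0682  0.064 ] [ 0.5247 -0.09    0.064 ] [ 0.5232 -0.0791  0.064 ] -82.0 0.022
```

>>> {"fn": "servo_tool", "kwargs": {"commands": "8.7 -0.5 0.1 3 0; 8.7 -0.5 0.1 3 0; 8.7 0 0 4 0; 8.7 0 0 4 0; 8.7 0 0 3 0; 8.7 0 0 2 0; 8.7 0 0 1.5 0; 8.7 0 0 1 0; 8.7 0 0 0 0; 3 0 0 0 0; 3 0 0 0 0; 3 0 0 0 0", "grip_force": 20}}

```text
time: 3.15
position: [0.5251, -0.083, 0.0288]
ee_rot: [-0.073, 0.997, -0.0, 0.001]
contact_force: [0.0, -0.3, 0.6]
finger_gap: 0.0705
```

>>> {"fn": "servo_tool", "kwargs": {"commands": "3 0 0 0 0; 3 0 0 0 0; 3 0 0 0 0"}}

```text
time: 3.4
position: [0.5246, -0.0834, 0.0282]
ee_rot: [-0.073, 0.997, -0.0, 0.001]
contact_force: [0.7, -0.5, 0.6]
finger_gap: 0.05
```

>>> {"fn": "servo_tool", "kwargs": {"commands": "3 0 0 -1 0; 3 0 0 -2.5 0; 3 0 0 -4 0; 3 0 0 -4 0; 3 0.2 -1.4 -2 0; 3 0.5 -3.5 0 0; 3 0.6 -3.9 0 0; 3 0.6 -3.9 0 0; 3 0.6 -3.9 0 0; 3 0.6 -3.9 0 0; 3 0.6 -3.5 0 0; 3 0.5 -2.4 0 0"}}

```text
time: 4.4
position: [0.5199, -0.3545, 0.1636]
ee_rot: [-0.071, 0.997, -0.001, 0.0]
contact_force: [-0.6, -1.7, -1.3]
finger_gap: 0.0498
```

```bash
python3 - <<'E'
from h import *
s=ctrl.snapshot("wrist");np.savez("pics/w2.npz",**s)
t=ctrl.snapshot("side");cv2.imwrite("pics/w2.png",np.hstack([cv2.resize(s["frame"],(400,300)),cv2.resize(t["frame"][200:400,200:460],(390,300))])[:,:,::-1])
o=ctrl.get_obs();print(o["time"],o["position"],o["finger_gap"]);plan([.52,-.35,.04],np.radians(98))
E
```

```text
4.5 [ 0.51879415 -0.35621202  0.16358327] 0.04973085681584903
now tool [-0.21  0.64 12.36] turn -0.001 | after turn [-0.21  0.6  12.36] ex [-0.99  -0.138  0.001] ey [-0.138  0.99  -0.003] nx [-0.99  -0.139  0.   ]
```

View pics/w2.png

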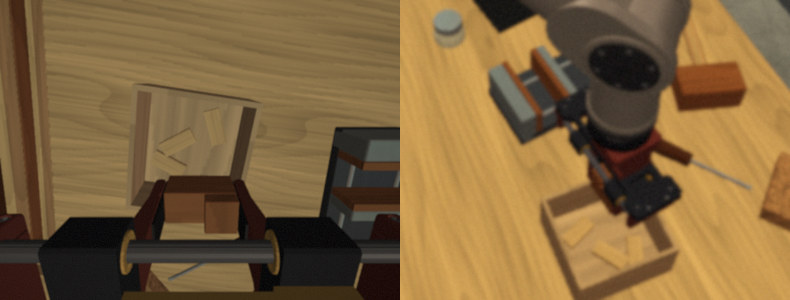

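The offcut is held in the fingers above the box. Box rim corners in the wrist view are at about (189,119) and (361,144).

```bash
python3 - <<'E'
from h import *
s=np.load("pics/w2.npz")
A=cast(s,189,119,.08);B=cast(s,361,144,.08);print(A.round(3),B.round(3))
d=B-A;d/=np.linalg.norm(d);n=np.array([d[1],-d[0],0]);print("centre",((A+B)/2+n*.075).round(3),((A+B)/2+n*.07).round(3),np.linalg.norm(B-A).round(3),np.degrees(np.arctan2(d[1],d[0])).round(1))
E
```

```text
[ 0.45  -0.433  0.08 ] [ 0.45  -0.302  0.08 ]
centre [ 0.525 -0.367  0.08 ] [ 0.52  -0.367  0.08 ] 0.131 90.3
```

>>> {"fn": "servo_tool", "kwargs": {"commands": "3 0 0 3 0; 3 0 0 3 0; 3 0 0 3 0; 3 0 0 1.5 0; 3 0 0 0.7 0; 3 0 0 0 0; 6.4 0 0 0 0; 6.4 0 0 0 0; 6.4 0 0 0 0; 6.4 0 0 0 0; 6.4 0 0 -1 0; 6.4 0 0 -2 0"}}

```text
time: 5.5
position: [0.5198, -0.3496, 0.0799]
ee_rot: [-0.073, 0.997, 0.001, -0.001]
contact_force: [0.5, -0.6, -0.2]
finger_gap: 0.0643
```

>>> {"fn": "servo_tool", "kwargs": {"commands": "6.4 0 0 -3 0; 6.4 0 0 -4 0; 8.7 0 0 -4 0.12; 8.7 0 0 -2 0.12; 8.7 0 0 0 0.12; 8.7 0 0 0 0.12; 8.7 0 0 0 0.12; 8.7 0 0 0 0.12; 8.7 0 0 0 0.12; 8.7 0 0 0 0.12; 8.7 0 0 0 0.12; 8.7 0 0 0 0.12"}}

```text
time: 6.5
position: [0.5211, -0.3505, 0.2118]
ee_rot: [0.506, 0.863, 0.0, 0.0]
contact_force: [0.5, 0.1, -0.0]
finger_gap: 0.0868
```

```bash
python3 - <<'E'
from h import *
t=ctrl.snapshot("side");cv2.imwrite("pics/s3.png",cv2.resize(t["frame"][200:420,220:460],(480,440))[:,:,::-1])
o=ctrl.get_obs();print(o["time"],o["position"],o["finger_gap"],np.round(o["qpos"],2));plan([.472,.37,.22],np.radians(1.3))
E
```

```text
6.55 [ 0.52124062 -0.35026288  0.21161422] 0.08704120702817514 [-0.03  0.49  0.72  1.72 -0.36  1.07  1.32]
now tool [65.44 30.5  -0.84] turn 0.482 | after turn [72.12 -3.29 -0.84] ex [-0.483  0.875 -0.   ] ey [0.875 0.483 0.001] nx [-0.023  1.     0.   ]
```

View pics/s3.png

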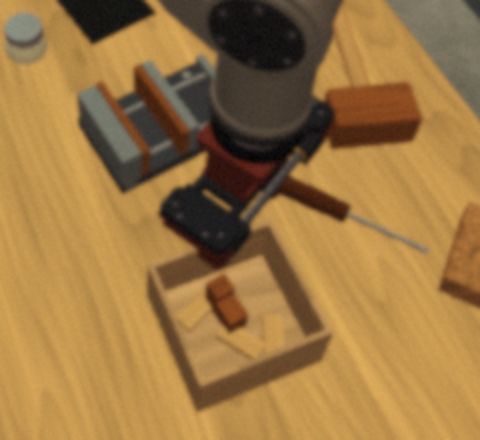

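The offcut lies in the scrap box at (228,302), and the throat is empty. On to the rack.

>>> {"fn": "servo_tool", "kwargs": {"commands": "8.7 0 0 0 0.12; 8.7 0 0 0 0.12; 8.7 0 0 0 0.12; 8.7 0 0 -0.4 0.12; 8.7 4 -0.2 -0.4 0; 8.7 4 -0.2 0 0; 8.7 4 -0.2 0 0; 8.7 4 -0.2 0 0; 8.7 4 -0.2 0 0; 8.7 4 -0.2 0 0; 8.7 4 -0.2 0 0; 8.7 4 -0.2 0 0"}}

```text
time: 7.55
position: [0.4927, -0.0295, 0.2194]
ee_rot: [0.693, 0.721, 0.001, -0.0]
contact_force: [0.7, 0.2, -0.5]
finger_gap: 0.0869
```

>>> {"fn": "servo_tool", "kwargs": {"commands": "8.7 4 -0.2 0 0; 8.7 4 -0.2 0 0; 8.7 4 -0.2 0 0; 8.7 4 -0.2 0 0; 8.7 4 -0.2 0 0; 8.7 4 -0.2 0 0; 8.7 4 -0.2 0 0; 8.7 4 -0.2 0 0; 8.7 4 -0.1 0 0; 8.7 3 0 0 0; 8.7 0 0 0 0; 8.7 0 0 0 0"}}

```text
time: 8.55
position: [0.4612, 0.3596, 0.2189]
ee_rot: [0.692, 0.722, 0.0, 0.0]
contact_force: [0.6, -1.0, -0.1]
finger_gap: 0.0866
```

```bash
python3 - <<'E'
from h import *
s=ctrl.snapshot("wrist");np.savez("pics/w4.npz",**s);cv2.imwrite("pics/w4.png",s["frame"][:,:,::-1])
o=ctrl.get_obs();print(o["time"],o["position"],np.round(o["qpos"],2),proj(s,[.472,.37,.05]));plan([.472,.37,.03],np.radians(1.3))
E
```

```text
8.6 [0.46186019 0.35743679 0.21903913] [-1.36  0.41  0.78  1.82 -0.33  1.04 -0.41] [289.17767477 187.13491407]
now tool [ 1.22  1.06 18.9 ] turn 0.017 | after turn [ 1.23  1.04 18.9 ] ex [-0.039  0.999 -0.   ] ey [0.999 0.039 0.   ] nx [-0.023  1.     0.   ]
```

View pics/w4.png

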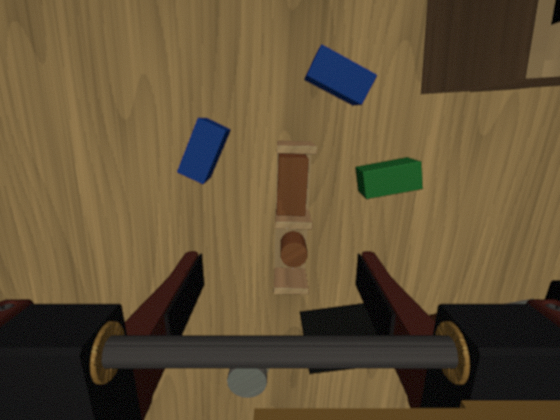

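Blank in the rack at (277–308, 153–215), above the dowel (293,248). Measuring its mask.

```bash
python3 - <<'E'
from h import *
s=np.load("pics/w4.npz");f=s["frame"]
h=cv2.cvtColor(f,cv2.COLOR_RGB2HSV);r=h[140:225,265:325]
rat=f[:,:,0].astype(float)/(f[:,:,2]+1)
for v in(160,175,190,205): print(v,[(u,round(rat[v-1:v+2,u].mean(),1),int(f[v-1:v+2,u].mean())) for u in range(270,316)])
print([(v,round(rat[v,285:300].mean(),1),int(f[v,285:300].mean())) for v in range(140,228)])
E
```

```text
160 [(270, np.float64(1.9), 103), (271, np.float64(1.9), 104), (272, np.float64(1.9), 109), (273, np.float64(1.9), 113), (274, np.float64(1.9), 113), (275, np.float64(1.9), 111), (276, np.float64(1.8), 107), (277, np.float64(1.8), 88), (278, np.float64(2.1), 68), (279, np.float64(2.5), 60), (280, np.float64(2.7), 62), (281, np.float64(2.8), 62), (282, np.float64(2.5), 66), (283, np.float64(2.6), 64), (284, np.float64(2.6), 65), (285, np.float64(2.6), 64), (286, np.float64(2.5), 64), (287, np.float64(2.6), 63), (288, np.float64(2.6), 63), (289, np.float64(2.6), 62), (290, np.float64(2.6), 63), (291, np.float64(2.7), 62), (292, np.float64(2.6), 63), (293, np.float64(2.7), 63), (294, np.float64(2.6), 65), (295, np.float64(2.7), 63), (296, np.float64(2.6), 65), (297, np.float64(2.8), 62), (298, np.float64(2.6), 65), (299, np.float64(2.5), 65), (300, np.float64(2.7), 63), (301, np.float64(2.6), 65), (302, np.float64(2.6), 65), (303, np.float64(2.7), 64), (304, np.float64(2.7), 64), (305, np.float64(2.6), 64), (306, np.float64(2.7), 63), (307, np.float64(2.6), 64), (308, np.float64(2.0), 7
[... 5884 characters left out ...]
 np.float64(2.7), 61), (204, np.float64(2.7), 60), (205, np.float64(2.7), 60), (206, np.float64(2.7), 60), (207, np.float64(2.6), 61), (208, np.float64(2.7), 60), (209, np.float64(2.7), 61), (210, np.float64(2.7), 60), (211, np.float64(2.7), 60), (212, np.float64(2.7), 60), (213, np.float64(2.7), 60), (214, np.float64(2.6), 60), (215, np.float64(2.2), 67), (216, np.float64(1.9), 79), (217, np.float64(1.9), 87), (218, np.float64(1.9), 88), (219, np.float64(1.9), 88), (220, np.float64(1.8), 91), (221, np.float64(1.7), 97), (222, np.float64(1.6), 107), (223, np.float64(1.7), 110), (224, np.float64(1.7), 108), (225, np.float64(1.7), 108), (226, np.float64(1.7), 107), (227, np.float64(1.7), 107)]
```

```bash
python3 - <<'E'
from h import *
s=np.load("pics/w4.npz")
a,b=cast(s,278.3,160,.05),cast(s,308,160,.05);c,d=cast(s,277,205,.05),cast(s,305.2,205,.05)
e,g=cast(s,292,154,.05),cast(s,292,215.3,.05)
print(np.round([a,b,c,d,e,g],4));m1=(a+b)/2;m2=(c+d)/2;print("w",b-a,d-c,"len",e-g,"mid",(m1+m2)/2,(e+g)/2,"yaw",np.degrees(np.arctan2(*(m1-m2)[[1,0]])))
plan([*((m1+m2)/2)[:1],((e+g)/2)[1],.03],np.radians(2))
print(ctrl.get_obs()["position"])
E
```

```text
[[0.4591 0.3983 0.05  ]
 [0.49   0.3997 0.05  ]
 [0.4598 0.3496 0.05  ]
 [0.4905 0.351  0.05  ]
 [0.473  0.4051 0.05  ]
 [0.4768 0.3386 0.05  ]]
w [0.03090723 0.00137322 0.        ] [0.03066342 0.0013619  0.        ] len [-0.00376237  0.06652094  0.        ] mid [0.47487014 0.37463216 0.05      ] [0.47491876 0.37183805 0.05      ] yaw 90.67504932463758
now tool [ 1.39  1.35 18.9 ] turn 0.004 | after turn [ 1.39  1.35 18.9 ] ex [-0.039  0.999 -0.   ] ey [0.999 0.039 0.   ] nx [-0.035  0.999  0.   ]
[0.46186019 0.35743679 0.21903913]
```

>>> {"fn": "servo_tool", "kwargs": {"commands": "8.7 0.7 0.7 2.5 0.02; 8.7 0.7 0.6 3 0; 8.7 0 0 3 0; 8.7 0 0 1 0; 8.7 0 0 0 0; 8.7 0 0 0 0"}}

```text
time: 9.1
position: [0.4752, 0.3708, 0.1247]
ee_rot: [0.702, 0.712, 0.0, 0.0]
contact_force: [0.1, 0.4, -0.3]
finger_gap: 0.0873
```

```bash
python3 - <<'E'
from h import *
plan([.4745,.371,.03],np.radians(1));print(ctrl.get_obs()["position"])
s=ctrl.snapshot("wrist");cv2.imwrite("pics/w5.png",s["frame"][:,:,::-1]);f=s["frame"]
print(proj(s,[.4745,.371,.05]))
rat=f[:,:,0].astype(float)/(f[:,:,2]+1)
m=(cv2.blur(rat,(3,3))>2.25).astype(np.uint8)
n,l,st,ce=cv2.connectedComponentsWithStats(m)
for i in range(1,n):
    if st[i,4]>400: print(st[i],ce[i].round(1))
plan([.4745,.371,.03],np.radians(1));print(ctrl.get_obs()["position"])
E
```

```text
now tool [ 0.03 -0.07  9.47] turn -0.002 | after turn [ 0.02 -0.07  9.47] ex [-0.015  1.    -0.   ] ey [1.    0.015 0.   ] nx [-0.017  1.     0.   ]
[0.47516434 0.37077574 0.12467921]
[277.62791571 224.97449576]
[ 258  183   41   79 3033] [277.9 222. ]
[ 362  251   73   84 2007] [399.4 301.5]
[ 125  252   73   83 1999] [159.4 301.4]
[ 267  282   35   45 1349] [284.1 303. ]
[ 90 321  35  65 991] [103.1 353.2]
[ 435  321   36   64 1009] [456.3 353.2]
[134 369  29  51 821] [145.7 386.8]
[ 255  369  305   51 5108] [423.  407.9]
now tool [-0.06 -0.13  9.55] turn -0.002 | after turn [-0.04 -0.11  9.55] ex [-0.016  1.     0.001] ey [1.    0.016 0.002] nx [-0.017  1.     0.   ]
[0.47561858 0.37146878 0.12546287]
```

>>> {"fn": "servo_tool", "kwargs": {"commands": "8.7 0.1 -0.1 3 0; 8.7 0 0 3 0; 8.7 0 0 2 0; 8.7 0 0 1.5 0; 8.7 0 0 0.6 0; 8.7 0 0 0 0; 2 0 0 0 0; 2 0 0 0 0; 2 0 0 0 0; 2 0 0 0 0; 2 0 0 0 0; 2 0 0 0 0", "grip_force": 15}}

```text
time: 10.15
position: [0.4735, 0.3733, 0.023]
ee_rot: [0.701, 0.713, 0.0, -0.0]
contact_force: [-0.1, -0.1, -0.2]
finger_gap: 0.0506
```

>>> {"fn": "servo_tool", "kwargs": {"commands": "2 0 0 0 0; 2 0 0 0 0; 2 0 0 0 0"}}

```text
time: 10.4
position: [0.4734, 0.3731, 0.0226]
ee_rot: [0.701, 0.713, -0.0, 0.0]
contact_force: [-1.0, -0.5, 1.3]
finger_gap: 0.0321
```

>>> {"fn": "servo_tool", "kwargs": {"commands": "2 0 0 -0.8 0; 2 0 0 -2 0; 2 0 0 -4 0; 2 0 0 -4 0; 2 -1.5 0.6 -1.2 0; 2 -3.5 1.2 0 0; 2 -3.9 1.4 0 0; 2 -3.9 1.4 0 0; 2 -3.9 1.4 0 0; 2 -3.2 1.2 0 0; 2 -2.4 0.8 0 0; 2 -1.1 0.4 0 0"}}

```text
time: 11.4
position: [0.5622, 0.1353, 0.1432]
ee_rot: [0.703, 0.711, -0.0, 0.001]
contact_force: [-0.0, -1.0, -0.8]
finger_gap: 0.032
```

>>> {"fn": "servo_tool", "kwargs": {"commands": "2 0 0 3.5 0; 2 0 0 3.5 0; 2 0 0 2.5 0; 2 0 0 1.5 0; 2 0 0 0.6 0; 2 0 0 0.3 0; 2 0 0 0 0; 2 0 0 0 0"}}

```text
time: 12.07
position: [0.5621, 0.141, 0.0246]
ee_rot: [0.701, 0.713, 0.001, 0.0]
contact_force: [-0.4, 0.6, -1.1]
finger_gap: 0.0317
```

>>> {"fn": "servo_tool", "kwargs": {"commands": "2 0 0 0.4 0; 2 0 0 0.2 0; 2 0 0 0.1 0; 2 0 0 0.05 0; 2 0 0 0 0; 2 0 0 0 0"}}

```text
time: 12.57
position: [0.5614, 0.1406, 0.0162]
ee_rot: [0.701, 0.713, 0.0, 0.0]
contact_force: [0.3, -0.1, -1.2]
finger_gap: 0.0317
```

>>> {"fn": "servo_tool", "kwargs": {"commands": "2 0 0 0.05 0; 2 0 0 0.05 0; 2 0 0 0 0; 2 0 0 0 0"}}

```text
time: 12.9
position: [0.5615, 0.1406, 0.0156]
ee_rot: [0.701, 0.713, 0.0, -0.0]
contact_force: [-1.9, -0.1, 6.2]
finger_gap: 0.032
```

>>> {"fn": "servo_tool", "kwargs": {"commands": "4 0 0 0 0; 4 0 0 0 0; 6 0 0 0 0; 8.7 0 0 -1 0; 8.7 0 0 -2.5 0; 8.7 0 0 -4 0; 8.7 0 0 -1.5 -0.12; 8.7 0 0 0 -0.12; 8.7 0 0 0 -0.12; 8.7 0 0 0 -0.12; 8.7 0 0 0 -0.12; 8.7 0 0 0 -0.12"}}

```text
time: 13.9
position: [0.5615, 0.1405, 0.1059]
ee_rot: [0.402, 0.916, 0.0, 0.0]
contact_force: [-0.7, -0.5, -0.0]
finger_gap: 0.0867
```

>>> {"fn": "servo_tool", "kwargs": {"commands": "8.7 0 0 0 -0.12; 8.7 0 0 0 -0.12; 8.7 0 0 0 -0.12; 8.7 0 0 0 -0.12; 8.7 0 0 0 -0.12; 8.7 0 0 0 -0.12; 8.7 0 0 0 -0.12; 8.7 0 0 0 -0.01; 8.7 0 0 0 0"}}

```text
time: 14.65
position: [0.5615, 0.1403, 0.1056]
ee_rot: [-0.006, 1.0, 0.0, 0.0]
contact_force: [0.3, 0.3, -0.1]
finger_gap: 0.0871
```

```bash
python3 - <<'E'
from h import *
s=ctrl.snapshot("wrist");np.savez("pics/w6.npz",**s);f=s["frame"];cv2.imwrite("pics/w6.png",f[:,:,::-1])
rat=f[:,:,0].astype(float)/(f[:,:,2]+1)
m=(cv2.blur(rat,(3,3))>2.25).astype(np.uint8)
n,l,st,ce=cv2.connectedComponentsWithStats(m)
for i in range(1,n):
    if st[i,4]>400: print(st[i],ce[i].round(1))
print(proj(s,[.5615,.1406,.043]));plan([.5615,.1406,.018],np.radians(91));print(np.round(ctrl.get_obs()["qpos"],2))
E
```

```text
[ 464   99   68   47 2700] [497.5 121.3]
[  0 119  43  18 621] [ 19.4 126.3]
[   0  193   66   32 1275] [ 28. 207.]
[ 234  197   85   53 4271] [275.8 223.7]
[ 126  252   72   83 1988] [159.9 301.2]
[ 362  252   74   83 1961] [399.4 301.5]
[ 90 322  34  62 930] [102.8 353.2]
[436 322  35  63 955] [456.4 353.2]
[ 254  369  306   51 4890] [425.1 408.2]
[134 370  29  50 741] [146.1 386.6]
[279.86870964 229.9645849 ]
now tool [0.   0.02 8.75] turn -0.005 | after turn [0.   0.02 8.75] ex [-1.    -0.012 -0.   ] ey [-0.012  1.     0.   ] nx [-1.    -0.017  0.   ]
[-0.58  0.47  0.29  1.91 -0.18  0.79  1.4 ]
```

View pics/w6.png

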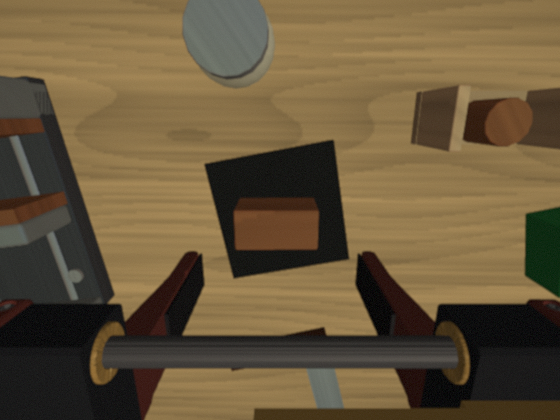

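Blank stands upright on the mat at (234–319, 197–249), aligned with the fingers and centred.

>>> {"fn": "servo_tool", "kwargs": {"commands": "8.7 0 -0.2 3 0; 8.7 0 0 3 0; 8.7 0 0 1.5 0; 8.7 0 0 0.8 0; 8.7 0 0 0.3 0; 8.7 0 0 0 0; 5 0 0 0 0; 5 0 0 0 0; 5 0 0 0 0; 5 0 0 0 0; 5 0 0 0 0; 5 0 0 0 0", "grip_force": 15}}

```text
time: 15.7
position: [0.562, 0.1387, 0.02]
ee_rot: [-0.008, 1.0, 0.0, 0.001]
contact_force: [-1.3, -0.9, 6.1]
finger_gap: 0.0638
```

```bash
python3 - <<'E'
from h import *
o=ctrl.get_obs();print(o["position"],o["finger_gap"],o["contact_force"].round(1))
y=np.radians(98.1);X=np.array([np.sin(y),-np.cos(y),0]);O=np.array([.500,-.0985,0])
plan(O+X*.0235+[0,0,.15],y)
print(O+X*.0235)
E
```

```text
[0.56197439 0.13867457 0.01997566] 0.06381131597505628 [-1.3 -0.9  6.1]
now tool [  4.23 -23.32 -13.  ] turn -0.125 | after turn [  7.13 -22.61 -13.  ] ex [-1.    -0.016 -0.001] ey [-0.016  1.     0.   ] nx [-0.99  -0.141  0.   ]
[ 0.52326556 -0.09518882  0.        ]
```

>>> {"fn": "servo_tool", "kwargs": {"commands": "5 0 0 -0.6 0; 5 0 0 -2 0; 5 0 0 -4 0; 5 0 0 -4 -0.06; 5 0 0 -2.4 -0.065; 5 0.6 -2 0 0; 5 1.2 -3.8 0 0; 5 1.2 -3.8 0 0; 5 1.2 -3.8 0 0; 5 1.2 -3.8 0 0; 5 1 -3.2 0 0; 5 0.7 -2.2 0 0"}}

```text
time: 16.7
position: [0.5215, -0.0991, 0.1495]
ee_rot: [-0.069, 0.998, -0.0, -0.0]
contact_force: [0.7, -0.1, -1.5]
finger_gap: 0.0637
```

>>> {"fn": "servo_tool", "kwargs": {"commands": "5 0 0 1 0; 5 0 0 1 0; 5 0 0 0 0; 5 0 0 0 0"}}

```text
time: 17.03
position: [0.5225, -0.0934, 0.1283]
ee_rot: [-0.072, 0.997, 0.0, -0.001]
contact_force: [0.0, 1.4, -1.4]
finger_gap: 0.0638
```

```bash
python3 - <<'E'
from h import *
s=ctrl.snapshot("wrist");np.savez("pics/w7.npz",**s);f=s["frame"];cv2.imwrite("pics/w7.png",f[:,:,::-1])
o=ctrl.get_obs();print(o["time"],o["position"],o["finger_gap"],o["contact_force"].round(1))
for p in([.5013,-.0986,.072],[.493,-.0393,.072],[.5097,-.1579,.072],[.5467,-.0917,.072]):print(proj(s,p).round(1))
y=np.radians(98.1);X=np.array([np.sin(y),-np.cos(y),0]);O=np.array([.500,-.0985,0])
plan(O+X*.0235+[0,0,.037],y)
E
```

```text
17.0833 [ 0.52296695 -0.09344828  0.12874551] 0.06382991175445674 [ 0.6  0.4 -1.3]
[276.5 204.9]
[360.  205.4]
[193.  204.6]
[277.1 263.1]
now tool [-0.01 -0.18  9.17] turn 0.002 | after turn [-0.01 -0.18  9.17] ex [-0.99  -0.143  0.001] ey [-0.143  0.99   0.001] nx [-0.99  -0.141  0.   ]
```

View pics/w7.png

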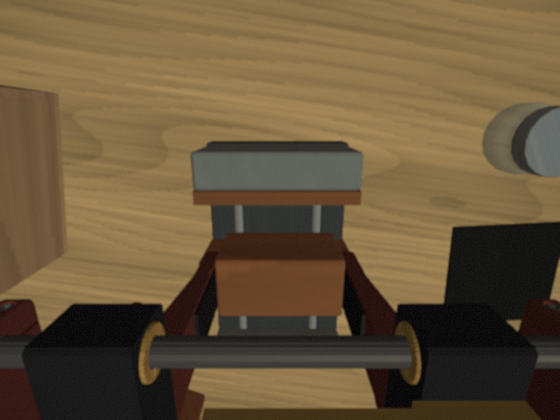

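Blank held level at (216–344, 234–313). Fixed jaw inner edge is at row 204 as predicted, spanning 193–361. Check the blank's offset in the grip before lowering.

```bash
python3 - <<'E'
from h import *
s=np.load("pics/w7.npz");f=s["frame"];P=np.array([.5228,-.0934,.1285])
y=np.radians(98.2);X=np.array([np.sin(y),-np.cos(y),0]);Y=np.array([np.cos(y),np.sin(y),0])
for z in(P[2]+.023,P[2]-.017):
  for a in(-.016,.016): print(z.round(3),a,[proj(s,P*[1,1,0]+[0,0,z]+X*a+Y*b).round(1).tolist() for b in(-.032,.032)])
c=f[:,270:290].mean(1).astype(int);print([(v,c[v].tolist()) for v in range(226,324,2)])
E
```

```text
0.152 -0.016 [[213.1, 261.0], [345.7, 261.3]]
0.152 0.016 [[216.9, 317.8], [341.7, 318.1]]
0.112 -0.016 [[226.4, 232.0], [332.4, 232.2]]
0.112 0.016 [[228.8, 279.4], [329.8, 279.5]]
[(226, [49, 51, 48]), (228, [49, 50, 48]), (230, [49, 51, 49]), (232, [53, 43, 36]), (234, [59, 34, 19]), (236, [61, 36, 21]), (238, [62, 36, 21]), (240, [61, 36, 20]), (242, [60, 35, 19]), (244, [58, 33, 19]), (246, [58, 34, 19]), (248, [57, 33, 18]), (250, [57, 33, 19]), (252, [56, 32, 17]), (254, [57, 33, 19]), (256, [58, 34, 20]), (258, [59, 34, 20]), (260, [84, 50, 29]), (262, [101, 63, 37]), (264, [105, 68, 39]), (266, [107, 69, 40]), (268, [108, 69, 40]), (270, [107, 69, 41]), (272, [107, 69, 40]), (274, [107, 69, 40]), (276, [107, 69, 40]), (278, [106, 68, 40]), (280, [106, 68, 40]), (282, [105, 68, 40]), (284, [105, 68, 39]), (286, [105, 68, 39]), (288, [106, 68, 39]), (290, [107, 69, 40]), (292, [107, 68, 40]), (294, [107, 69, 40]), (296, [106, 68, 40]), (298, [107, 69, 40]), (300, [107, 69, 40]), (302, [107, 69, 40]), (304, [108, 69, 40]), (306, [109, 70, 41]), (308, [109, 70, 40]), (310, [108, 70, 41]), (312, [109, 70, 41]), (314, [107, 69, 41]), (316, [69, 54, 44]), (318, [46, 49, 47]), (320, [47, 50, 47]), (322, [47, 50, 47])]
```

>>> {"fn": "servo_tool", "kwargs": {"commands": "5 -0.1 -0.2 1 0; 5 0 0 2 0; 5 0 0 2 0; 5 0 0 2 0; 5 0 0 1 0; 5 0 0 0.4 0; 5 0 0 0 0; 5 0 0 0 0"}}

```text
time: 17.75
position: [0.5247, -0.0969, 0.0456]
ee_rot: [-0.071, 0.998, -0.0, 0.0]
contact_force: [-0.1, -0.4, -1.2]
finger_gap: 0.0641
```

>>> {"fn": "servo_tool", "kwargs": {"commands": "5 0 0 0.2 0; 5 0 0 0.1 0; 5 0 0 0.1 0; 5 0 0 0 0; 5 0 0 0 0"}}

```text
time: 18.17
position: [0.5243, -0.0969, 0.0414]
ee_rot: [-0.071, 0.998, 0.0, 0.0]
contact_force: [0.9, -0.2, -0.9]
finger_gap: 0.064
```

>>> {"fn": "servo_tool", "kwargs": {"commands": "5 0 0.1 0.1 0; 5 0 0 0.1 0; 5 0 0 0.1 0; 5 0 0 0 0; 5 0 0 0 0"}}

```text
time: 18.58
position: [0.524, -0.096, 0.038]
ee_rot: [-0.07, 0.998, 0.0, -0.0]
contact_force: [0.3, -0.4, -1.5]
finger_gap: 0.0639
```

>>> {"fn": "servo_tool", "kwargs": {"commands": "5 0 0 0.05 0; 5 0 0 0.05 0; 5 0 0 0 0; 5 0 0 0 0"}}

```text
time: 18.92
position: [0.524, -0.096, 0.0371]
ee_rot: [-0.071, 0.998, 0.0, -0.0]
contact_force: [-0.7, -0.4, -0.6]
finger_gap: 0.064
```

>>> {"fn": "servo_tool", "kwargs": {"commands": "5 0 0 0.04 0; 5 0 0 0 0; 5 0 0 0 0"}}

```text
time: 19.17
position: [0.5241, -0.096, 0.037]
ee_rot: [-0.071, 0.998, 0.0, 0.0]
contact_force: [-2.0, 0.1, 3.8]
finger_gap: 0.0636
```

>>> {"fn": "servo_tool", "kwargs": {"commands": "5 0 0 0.04 0; 5 0 0 0 0; 5 0 0 0 0"}}

```text
time: 19.42
position: [0.5241, -0.096, 0.037]
ee_rot: [-0.07, 0.998, 0.0, 0.0]
contact_force: [-3.4, 0.2, 8.3]
finger_gap: 0.0641
```

>>> {"fn": "servo_tool", "kwargs": {"commands": "6.8 0 0 0 0; 7.6 0 0 0 0; 8.4 0 0 0 0; 8.4 0 0 -1 0; 8.4 0 0 -3 0; 8.4 0 0 -3.5 0; 2 0 0 -3 0; 0 -2 0 -0.8 0; 0 -3 0 0 0; 0 -2.2 0 0 0; 0 -0.7 0 0 0; 0 0 0 0 0"}}

```text
time: 20.42
position: [0.6035, -0.0843, 0.1496]
ee_rot: [-0.071, 0.997, -0.0, 0.0]
contact_force: [-0.3, -0.6, -1.0]
finger_gap: 0.0472
```

```bash
python3 - <<'E'
from h import *
s=ctrl.snapshot("wrist");np.savez("pics/w8.npz",**s);f=s["frame"];t=ctrl.snapshot("top")
np.savez("pics/t8.npz",**t)
cv2.imwrite("pics/w8.png",np.hstack([cv2.resize(f,(400,300)),cv2.resize(t["frame"][150:270,280:440],(400,300))])[:,:,::-1])
o=ctrl.get_obs();print(o["time"],o["position"],o["finger_gap"],o["contact_force"].round(1))
y=np.radians(98.1);X=np.array([np.sin(y),-np.cos(y),0]);O=np.array([.501,-.0985,0])
plan(O+X*.1+[0,0,.036],y)
E
```

```text
20.5167 [ 0.60099943 -0.08533944  0.14905596] 0.03935877959090404 [ 0.1 -0.   0. ]
now tool [ 0.07  0.11 11.31] turn -0.001 | after turn [ 0.09  0.11 11.31] ex [-0.99  -0.14   0.002] ey [-0.14  0.99 -0.  ] nx [-0.99  -0.141  0.   ]
```

View pics/w8.png

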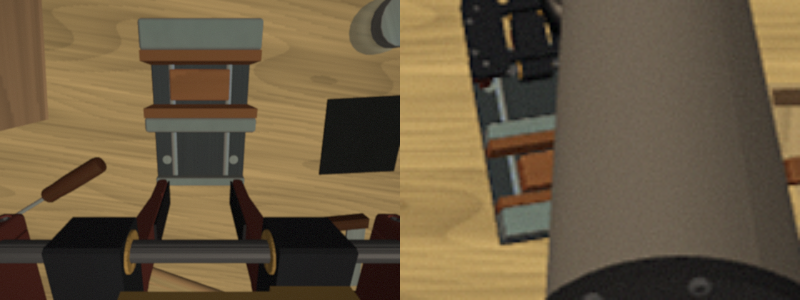

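Blank is square in the throat at (170–228, 68–100), centred along the jaws (140–262). Now lower behind the sliding jaw and push.

>>> {"fn": "servo_tool", "kwargs": {"commands": "0 0 0.1 3 0; 0 0 0 3 0; 0 0 0 2.5 0; 0 0 0 1.6 0; 0 0 0 0.9 0; 0 0 0 0.3 0; 0 0 0 0 0; 0 0.5 0 0 0; 0 0.4 0 0 0; 0 0.3 0 0 0; 0 0 0 0 0"}}

```text
time: 21.43
position: [0.5897, -0.0859, 0.0371]
ee_rot: [-0.07, 0.998, 0.0, 0.0]
contact_force: [0.0, -1.1, -0.3]
finger_gap: 0.0006
```

>>> {"fn": "servo_tool", "kwargs": {"commands": "0 0.3 0 0 0; 0 0.2 0 0 0; 0 0.2 0 0 0; 0 0.2 0 0 0; 0 0.2 0 0 0; 0 0 0 0 0"}}

```text
time: 21.93
position: [0.58, -0.087, 0.0366]
ee_rot: [-0.071, 0.998, -0.0, 0.001]
contact_force: [3.4, 0.4, -2.0]
finger_gap: 0.0003
```

>>> {"fn": "servo_tool", "kwargs": {"commands": "0 0.2 0 0 0; 0 0.2 0 0 0; 0 0.2 0 0 0; 0 0.2 0 0 0; 0 0 0 0 0; 0 0 0 0 0"}}

```text
time: 22.43
position: [0.5712, -0.0882, 0.0365]
ee_rot: [-0.07, 0.998, 0.0, -0.0]
contact_force: [3.2, 0.7, 1.5]
finger_gap: 0.0005
```

>>> {"fn": "servo_tool", "kwargs": {"commands": "0 0.1 0 0 0; 0 0.1 0 0 0; 0 0 0 0 0; 0 0 0 0 0"}}

```text
time: 22.77
position: [0.5697, -0.0885, 0.0365]
ee_rot: [-0.071, 0.998, 0.0, 0.0]
contact_force: [2.9, 0.4, 1.7]
finger_gap: 0.0003
```

>>> {"fn": "servo_tool", "kwargs": {"commands": "0 0.1 0 0 0; 0 0.1 0 0 0; 0 0.1 0 0 0; 0 0 0 0 0; 0 0 0 0 0"}}

```text
time: 23.18
position: [0.5694, -0.0885, 0.0366]
ee_rot: [-0.071, 0.997, -0.0, 0.003]
contact_force: [11.7, 0.8, -5.6]
finger_gap: 0.0007
```

>>> {"fn": "servo_tool", "kwargs": {"commands": "0 0.1 0 0 0; 0 0.1 0 0 0; 0 0 0 0 0; 0 0 0 0 0"}}

```text
time: 23.52
position: [0.5695, -0.0886, 0.0367]
ee_rot: [-0.071, 0.997, -0.001, 0.005]
contact_force: [16.8, 0.7, -12.5]
finger_gap: 0.0003
```

Force rose to 17 N with no further motion, so the jaw seems home. Back off, lift and look.

>>> {"fn": "servo_tool", "kwargs": {"commands": "0 -0.5 0 0 0; 0 -1 0 0 0; 0 -1 0 0 0; 0 0 0 -2 0; 0 0 0 -3.5 0; 0 0 0 -4 0; 0 -1 0 -4 0; 0 -2 0 -2 0; 0 -2 0 0 0; 0 0 0 0 0; 0 0 0 0 0; 0 0 0 0 0"}}

```text
time: 24.52
position: [0.6374, -0.079, 0.1901]
ee_rot: [-0.07, 0.998, -0.0, -0.002]
contact_force: [-0.5, 0.5, -0.5]
finger_gap: 0.0007
```

```bash
python3 - <<'E'
from h import *
s=ctrl.snapshot("wrist");np.savez("pics/w9.npz",**s);f=s["frame"];t=ctrl.snapshot("side")
np.savez("pics/t9.npz",**t)
cv2.imwrite("pics/w9.png",np.hstack([cv2.resize(f[:300,150:450],(400,400),interpolation=cv2.INTER_CUBIC),cv2.resize(t["frame"][120:400,200:480],(400,400),interpolation=cv2.INTER_CUBIC)])[:,:,::-1])
o=ctrl.get_obs();print(o["time"],o["position"],o["finger_gap"],o["contact_force"].round(1))
y=np.radians(98.1);X=np.array([np.sin(y),-np.cos(y),0]);Y=np.array([np.cos(y),np.sin(y),0]);O=np.array([.501,-.0985,0])
for n,a,b,z in(("fix",0,-.06,.072),("fix",0,.06,.072),("jaw in",.032,0,.072),("jaw out",.058,-.06,.072),("bl",0,-.032,.06),("bl",.032,.032,.06)): print(n,proj(s,O+X*a+Y*b+[0,0,z]).round(1))
E
```

```text
24.6167 [ 0.63727378 -0.07911693  0.19029357] 1.4259444976528796e-05 [-0.5 -0.1  0.9]
fix [204.1  43.4]
fix [355.1  43.5]
jaw in [279.6  86.8]
jaw out [208.9 119.6]
bl [241.1  46.6]
bl [316.7  88. ]
```

View pics/w9.png

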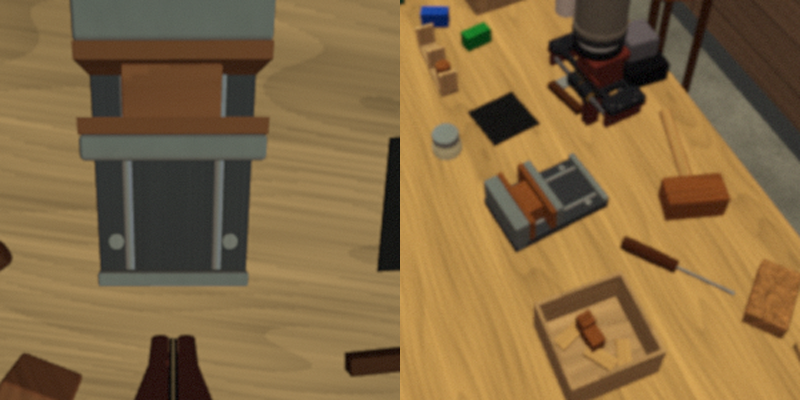

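Blank spans 241–316 px (predicted 241–317 for centred) and sits flush between both jaws. The sliding jaw edge is where a 32 mm gap puts it. The offcut is in the box, and rack, dowel, jar and square look undisturbed.

```bash
python3 -c "
from workcell import ctrl
print(ctrl.hand_in())"
```

```text
the job is handed in; nothing more can be done
None
```

The job is done and handed in at about 24.6 s of the 72 s allowed. No verdict was reported.

- **Offcut:** I lifted it out of the throat by its ends and released it low inside the scrap box. It is visible there in both later side views.
- **Blank:** I took it from the rack by its sides, set it on the mat, and re-gripped it by its ends. I lowered it onto the vice bed until contact (about 4–8 N) before letting go.
- **Jaw:** I pushed it with closed fingers. It slid at about 3 N, then stopped moving as the force rose to about 17 N, and I backed off and lifted clear.

**Last checks:**
- **Position and fit:** the blank's image edges were at 241–316 px against 241–317 px predicted for centred. It is upright and flush to both jaws, and the gap matches 32 mm to within about 1–2 mm.
- **Surroundings:** the dowel, jar and square looked undisturbed, judged by eye only. The arm is clear of everything.

**Disagreements:**
- The top and wrist cameras differed by about 5 mm on the vice's x position, so I used the wrist view.
- The first approach to the offcut ended about 9 mm off along the jaws. The offcut slid that far as the fingers closed, with no effect on the result.

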